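Refit the heat knob of the mitad

TASK

The heat knob of the mitad's control box is off: first click the black limit sleeve at the foot of the brass shaft round to number 4 (the mark with four dots). Then take the knob from the bench, turn it so that its flat matches that of the shaft, push it on and fully home against its spring washer, and finish while still holding it pressed home, so that I can tighten its grub screw. Leave everything else on the bench where it stands.

Things in the scene. Friction and masses are not known exactly. Their poses are not given: they have to be found in the camera images.
- control_box: The mitad's control box, light enamel with an aluminium face plate on top, 130 (x) by 200 (y) by 80 mm high, fixed to the bench; origin: centre of its underside. The upright brass shaft stands on the face plate, 35 mm to +y of the centre. A red switch and an amber lamp, up to 9 mm high, are over 100 mm from the shaft on the -y side; nothing else stands on the plate.
- limit_sleeve (a joint): Turn of the limit sleeve, rad, growing clockwise seen from above. Six clicks 25 degrees apart: 1 = 0, 2 = 0.436, 3 = 0.873, 4 = 1.309, 5 = 1.745, 6 = 2.182; starts somewhere from 1 to 3. Let go, it springs to the nearest click; passing one takes about 0.12 N m. Position n has a tick and n black dots on the plate, 26 to 47 mm from the axis, far (+x) side; a white line on the sleeve points at the set mark.
- sleeve_grip (a point): On the axis of the limit sleeve, half-way up it, 11.5 mm above the face plate. The sleeve is a black knurled upright ring round the foot of the shaft, 48 mm across, from 2 to 21 mm above the plate. x points along its white line, z up. The shaft stands up in its middle to 42 mm above the plate.
- mark_four (a point): The four-dot mark on the face plate, 37.5 mm from the sleeve's axis; the white line must point here.
- shaft_tip (a point): On the axis, at the top end of the brass D-shaft: 12 mm diameter with one side cut flat, 1.2 mm from the axis (7.2 mm left); the top 2.5 mm are tapered. x points straight out of the flat, z up. The flat faces within 0.5 rad of the box's +x. The shaft itself turns, stiffly (0.04 N m).
- shaft_seat (a point): On the shaft's axis, at the top of the fixed dark bush (20 mm across) that it stands in: 19 mm below the shaft tip and 23 mm above the face plate. The underside of the knob must come down to here.
- knob_center (a point): Centre of the loose heat knob, 20 mm above its underside, on its axis. Cream enamelled metal, 160 g, standing on the bench: round skirt 56 mm across, 8 mm high; on it a bar grip 22 mm wide (y), 50 mm long (x), from 8 up to 40 mm. x points to the bar's end with the red pointer line and the grub screw, z up.
- heat_knob: The same knob; origin: centre of its underside, axes as knob_center. A D-shaped hole, 13.2 mm across and 22 mm deep, opens in the underside on the axis; its flat wall is on the +x side, 1.7 mm from the axis. So knob x must point the same way as shaft_tip x, within about 5 degrees, to slide on freely.
- knob_pointer (a point): Outer end of the red pointer line on top of the knob: 25 mm from the knob's axis along its x, 40 mm above its underside. It ends up on the side to which the shaft's flat looks.
- spring_washer (a joint): How far the steel spring washer round the bush (28 mm across, 5 mm above the seat when free) is pressed down, m: 0 free, 0.005 with the knob fully home on the bush. It pushes back with 4 N when free and 8 N at 0.005, and lifts the knob again if not kept pressed.
- steel_cup: Stainless cup, 74 mm across, 78 mm high, loose; origin under its centre. Leave it.
- jebena_stand: Pale ceramic ring stand for a jebena, 120 mm across, 46 mm high, loose; origin under its centre. Leave it.
- canister: Clear round canister with a green clip-on lid, 112 mm across, 110 mm high, with a clip on one side, loose; origin under its centre. Leave it.
- spatula: Red hard silicone spatula, 275 mm long (x), 58 mm wide, 16 mm high, lying flat, loose. Leave it.
- screwdriver: Yellow screwdriver, 170 mm long (x), 26 mm thick, lying flat, loose. Leave it.
- basin: Purple plastic basin, 310 mm across, 110 mm high, loose; origin under its centre. Leave it.
Not all that is in view belongs to the job. What is shaped like the heat_knob but pink or purple is not meant.

How it is judged:
On the way, in this order (a step that is already met when the one before it is completed fails the run):
1. the limit sleeve is clicked to position 4 (value of joint limit_sleeve between 1.1889 and 1.4289 rad), for 0.3 s.
2. the knob is on the shaft, flat to flat, and pressed home (value of joint spring_washer above 0.0035 m and horizontal distance between heat_knob and shaft_seat below 0.0022 m and z of heat_knob in the frame of shaft_seat between -0.002 and 0.002 m and angle between the x axis of knob_center and the x axis of shaft_tip, either way round below 0.26 rad and x of knob_pointer in the frame of shaft_tip above 0.02 m and angle between knob_center's own z axis and vertical below 0.1 rad), for 0.2 s.
At the end, for the whole second after the job is handed in: Sleeve within 0.12 rad of position 4; knob on the shaft flat to flat (axes within 2.2 mm and 0.26 rad, pointer on the flat side, upright within 0.1 rad), underside within 2 mm of the seat, spring washer down at least 3.5 mm and fingers still on the knob, through the last second (all of step 1 and all of step 2 and contact force between the fingers and heat_knob above 2 N); the arm keeps its last pose, push and grip.
It fails at once if the steel cup or the jebena stand is moved by more than 25 mm (distance of any of steel_cup, jebena_stand from where it was at the start of the episode above 0.025 m).
It fails at once if the canister or the spatula is moved by more than 25 mm (distance of any of canister, spatula from where it was at the start of the episode above 0.025 m).
It fails at once if the screwdriver or the basin is moved by more than 25 mm (distance of any of screwdriver, basin from where it was at the start of the episode above 0.025 m).
It also fails if it takes over 58 s, if anything falls off the work surface, if the arm or the gripper's body presses on something with over 40 N, if the wrist force passes 120 N, or if a joint passes its speed limit or range.

ROBOT

A 6-joint arm with a two-finger parallel gripper is mounted at the origin on the work surface. World frame = base frame: x ahead of the robot, y to its left, z up, the work surface at z = 0. Lengths are in m, angles in rad, forces in N, time in s.
With the tool pointing down it reaches from about 0.35 to 0.775 m from the base axis. Payload 5.5 kg.
Tool frame: the origin (TCP) lies at the very end of the fingers, on their centre line; the grasp point (between the pads) lies 19 mm behind it; z points along the fingers, y is the line along which they close (so a half turn about z gives the same grasp; the last joint's range is limited). The gripper opens to 85 mm and grips with 20 to 120 N. Pads are 22 mm wide; open, the fingers measure 114 mm over their backs; the gripper's body (76 mm by 85 mm) begins 54 mm behind the grasp point. The pads swing forward as they close: fully open they stand 13 mm farther back than shut.
Start: joints at [-0.14, 0.313, 0.046, 1.304, 0, 1.431], TCP at [0.575, -0, 0.231] pointing down, gripper open.
Joint ranges: [-2.76, 2.76], [-0.86, 1.69], [-1.03, 1.26], [-2.2, 2.34], [-1.47, 1.5], [-3.14, 3.14]. Speed limits (rad/s): [2.57, 2.57, 3.14, 3.14, 3.14, 3.14].

INTERFACE

Orientations are given as a unit quaternion [w, x, y, z].
In Python, from workcell import env gives the robot as it stands. The module is installed in compiled form; this text tells all that it offers.
- The arm moves only by the tool jog_arm, never from a script. Its argument "rows" is a list of rows, each a list of 6 numbers: the shift along the world's x, y, z in units of 40 mm (1.0 is 40 mm), then the turn, a rotation vector about the world's x, y, z in units of 6 degrees (1.0 is 6 degrees). In form: [[x, y, z, wx, wy, wz], ...]. A call has 1 to 12 rows; each row is the pose to reach, as a shift and turn from the pose commanded when the call began; what a row does not reach only later rows make up. A row lasts 1/12 s, in which the tool goes at most 41.7 mm and 7.16 degrees, less where a joint would pass 70% of its speed; a pose out of reach is approached as far as the arm can. A call with a gripper value outside its range is refused whole. "jaw" is the gripper command: -1 is fully open, 1 is shut, values between are in proportion, set as the call begins (left out, the last holds). The fingers move at their own pace and stop on an object; "force" is the grip in N (left out, the last holds). Time passes only in rows, so rows that repeat a pose let the fingers close. It gives the time, the measured TCP pose, the force, the opening and the grip force at its end, in the units of the state.
- env.get_state(): the state, without advancing time (a new reading comes with each control period).
- env.read_camera(name): name is "scene" or "side" or "wrist"; returns a dict with "pixels" (384x512x3 uint8, red, green, blue), "mtx" (3x3 intrinsics, pixels), "cam_to_world" (4x4, takes a point from camera to world coordinates). Camera axes: x right, y up, looking along -z (the intrinsics and any distortion apply to the point x, -y, -z); pixel columns grow to the right and rows downward; lengths in m; the calibration is good to about 2 mm. A picture is of the moment at which its call begins. There is no depth.
- env.hand_in(): hands the job in; it is judged then, once.
The state is a dict: "clock": time; "joint_pos": joint angles; "qvel": joint speeds; "tau": joint torques, N m; "tcp_pos": TCP position; "orientation": TCP orientation; "wrist_force": force on the tool from outside, world axes, zero at the start; "ft_torque": the same for the moment, N m; "finger_gap": finger opening in m; "grip_force": force on a finger pad.
Only numpy, scipy, OpenCV 4.12 (cv2) and the standard library are available. Lean on these libraries where they do the work, as an engineer would, in place of code of your own. Each camera call takes 0.05 s, during which the arm holds its last target. There are 200 camera calls.

## Working session

There is one attempt and no reset: what is moved stays moved. The work goes in short steps, Python scripts to look and compute and a tool call to move; the robot and the scene stay as the last step left them, time stands still between calls to the robot, and variables do not carry over. Pictures are saved under pics/ and viewed, at most 10 in all, crops included, and the job is handed in when it is done.

Besides the shell and the picture viewer there is one more tool, called after "Call:" as name(argument=value, ...) on one line, values as JSON. jog_arm: Moves the arm, as the interface text tells. Its arguments: {"type":"object","properties":{"rows":{"type":"array","items":{"type":"array","items":{"type":"number"}}},"jaw":{"type":"number"},"force":{"type":"number"}},"required":["rows"]}

```bash
mkdir -p pics; cat > h.py <<'E'
import numpy as np, cv2
from workcell import env
def snap(n,f,crop=None,s=1):
    c=env.read_camera(n); np.savez('pics/'+f+'.npz',**c)
    im=c['pixels'][:,:,::-1]
    cv2.imwrite('pics/'+f+'_raw.png',im)
    if crop: x0,y0,x1,y1=crop; im=im[y0:y1,x0:x1]
    cv2.imwrite('pics/'+f+'.png',cv2.resize(im,None,fx=s,fy=s,interpolation=cv2.INTER_CUBIC)); return c
def ray(f,u,v):
    c=np.load('pics/'+f+'.npz');K=c['mtx'];T=c['cam_to_world']
    d=np.linalg.inv(K)@[u,v,1.]; d=T[:3,:3]@(d*[1,-1,-1]); return T[:3,3],d
def at_z(f,u,v,z):
    o,d=ray(f,u,v); return o+d*(z-o[2])/d[2]
def proj(f,p):
    c=np.load('pics/'+f+'.npz');T=np.linalg.inv(c['cam_to_world'])
    q=(T@np.r_[p,1])[:3]*[1,-1,-1]; q=c['mtx']@q; return q[:2]/q[2]
E
python3 - <<'E'
from h import *
for n in ['scene','side','wrist']:
    c=snap(n,n+'0',s=1)
    print(n,c['mtx'].round(1).tolist(),c['cam_to_world'].round(3).tolist(),[k for k in c])
a=[cv2.imread(f'pics/{n}0.png') for n in ['scene','side','wrist']]
m=np.zeros((768,1024,3),np.uint8);m[:384,:512]=a[0];m[:384,512:]=a[1];m[384:,:512]=a[2]
cv2.imwrite('pics/all0.png',cv2.resize(m,(800,600),interpolation=cv2.INTER_AREA))
print(env.get_state())
E
```

```text
scene [[380.0, 0.0, 253.2], [0.0, 380.0, 190.0], [0.0, 0.0, 1.0]] [[-0.238, -0.615, 0.752, 1.427], [0.971, -0.139, 0.193, 0.196], [-0.014, 0.776, 0.63, 0.859], [0.0, 0.0, 0.0, 1.0]] ['pixels', 'mtx', 'cam_to_world']
side [[381.6, 0.0, 259.0], [0.0, 381.6, 193.5], [0.0, 0.0, 1.0]] [[-0.99, 0.116, -0.085, 0.463], [-0.143, -0.725, 0.674, 0.768], [0.017, 0.679, 0.734, 0.984], [0.0, 0.0, 0.0, 1.0]] ['pixels', 'mtx', 'cam_to_world']
wrist [[269.4, 0.0, 253.8], [0.0, 269.4, 191.2], [0.0, 0.0, 1.0]] [[1.0, -0.001, 0.001, 0.574], [0.0, 0.951, 0.308, 0.078], [-0.001, -0.308, 0.951, 0.374], [0.0, 0.0, 0.0, 1.0]] ['pixels', 'mtx', 'cam_to_world']
{'clock': 0.15, 'joint_pos': array([-1.39598019e-01,  3.13851161e-01,  4.52326580e-02,  1.30365548e+00,
        4.69011185e-05,  1.43119893e+00]), 'qvel': array([-0.00098952,  0.00085673,  0.00514526, -0.00258781, -0.0016175 ,
        0.00068317]), 'tau': array([ 1.76330479e-03, -4.81067133e+01,  2.98815805e+01,  1.39078675e-02,
       -1.10673584e-04, -5.56924022e-05]), 'tcp_pos': array([5.74591644e-01, 6.31077068e-05, 2.30597534e-01]), 'orientation': array([-6.04156260e-04,  7.07106820e-01,  7.07106356e-01, -4.25927611e-04]), 'wrist_force': array([ 1.20178037, -0.67539788, -0.67505435]), 'ft_torque': array([-0.04186994,  0.03563567, -0.04089013]), 'grip_force': 0.0, 'finger_gap': 0.08505461687429267}
```

View pics/all0.png

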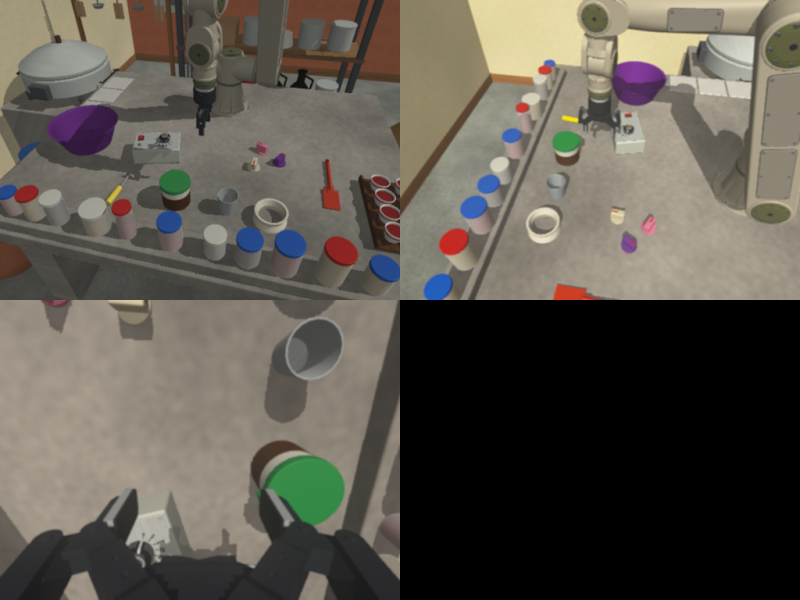

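The scene camera shows the box at about (200,190) and the cream knob at about (325,210). The side camera has the knob at about (279,275) and the box at about (290,165). I'll enlarge these.

```bash
python3 - <<'E'
from h import *
a=[cv2.imread(f'pics/{n}0_raw.png') for n in ['scene','side']]
def cr(im,x,y): return cv2.resize(im[y:y+50,x:x+66],(396,300),interpolation=cv2.INTER_CUBIC)
m=np.vstack([np.hstack([cr(a[0],170,163),cr(a[1],255,143)]),np.hstack([cr(a[0],300,175),cr(a[1],255,250)])])
cv2.imwrite('pics/crop0.png',m)
E
```

```text
(no output)
```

View pics/crop0.png

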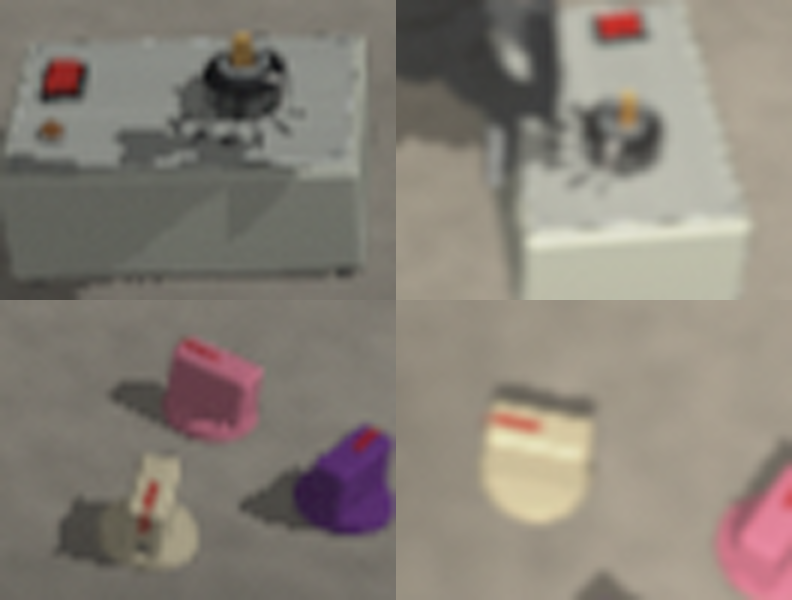

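The brass tip is at (210,169) in scene and (294,159) in side. The knob's red pointer points roughly to +x, towards the scene camera.

```bash
python3 - <<'E'
from h import *
def tri(a,b):
    (o1,d1),(o2,d2)=a,b; d1=d1/np.linalg.norm(d1); d2=d2/np.linalg.norm(d2)
    t=np.linalg.lstsq(np.c_[d1,-d2],o2-o1,rcond=None)[0]; p,q=o1+t[0]*d1,o2+t[1]*d2
    return (p+q)/2,np.linalg.norm(p-q)
print('tip',tri(ray('scene0',210.3,169),ray('side0',293.7,158.8)),at_z('scene0',210.3,169,.122),at_z('side0',293.7,158.8,.122))
print('knob bar top c',at_z('scene0',300+155/6,175+183/6,.04),at_z('side0',255+144/6,250+132/6,.04))
print('ptr',at_z('scene0',300+147/6,175+217/6,.04),at_z('side0',255+(490-396)/6,250+122/6,.04))
for p in [(200-10,45+163)]: pass
print('box corners', [at_z('side0',255+x/6,143+y/6,.08).round(3) for x,y in[(132,238),(350,228)]],[at_z('scene0',170+x/6,163+y/6,.08).round(3) for x,y in[(8,165),(357,178),(365,40),(30,42)]])
E
```

```text
tip (array([ 0.47006761, -0.19667531,  0.12223005]), np.float64(0.004250325824669743)) [ 0.47235029 -0.19463895  0.122     ] [ 0.46946497 -0.19999106  0.122     ]
knob bar top c [0.47561584 0.19370653 0.04      ] [0.47236692 0.19208113 0.04      ]
ptr [0.50394801 0.19213157 0.04      ] [0.49640199 0.19030691 0.04      ]
box corners [array([ 0.515, -0.12 ,  0.08 ]), array([ 0.396, -0.147,  0.08 ])] [array([ 0.56 , -0.303,  0.08 ]), array([ 0.528, -0.114,  0.08 ]), array([ 0.406, -0.146,  0.08 ]), array([ 0.451, -0.336,  0.08 ])]
```

Call:
jog_arm(rows=[[-0.4,-0.8,0,0,0,0],[-0.8,-1.6,-0.2,0,0,0],[-1.2,-2.5,-0.5,0,0,0],[-1.6,-3.4,-0.9,0,0,0],[-2,-4.3,-1.3,0,0,0],[-2.4,-5.2,-1.6,0,0,0],[-2.6,-5.8,-1.8,0,0,0],[-2.6,-5.9,-1.8,0,0,0],[-2.6,-5.9,-1.8,0,0,0]], jaw=-1, force=60)

```text
clock: 0.9
tcp_pos: [0.4701, -0.2374, 0.1586]
orientation: [-0.001, 0.708, 0.706, -0.0]
wrist_force: [-0.7, -0.4, -0.8]
finger_gap: 0.0852
grip_force: 0.0
```

```bash
python3 - <<'E'
from h import *
snap('wrist','w1',(150,60,350,210),4)
s=env.get_state();print(s['clock'],s['tcp_pos'],s['orientation'],s['joint_pos'])
E
```

```text
0.95 [ 0.47074986 -0.23632702  0.15910645] [-4.06189111e-04  7.07734800e-01  7.06478065e-01  1.77165199e-04] [-6.18011568e-01  2.54276690e-01 -2.14022086e-01  1.10323911e+00
  4.85384383e-04  9.54561872e-01]
```

View pics/w1.png

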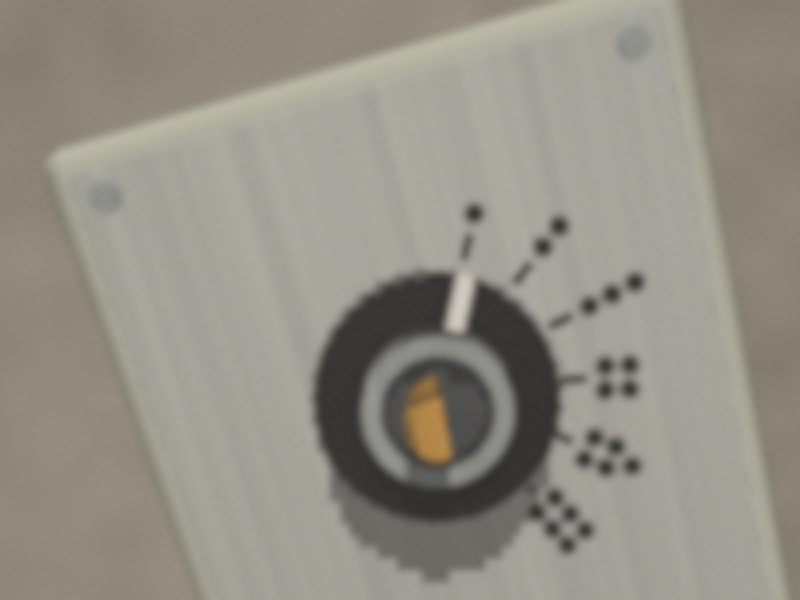

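The white line points at mark 1 (one dot), so the sleeve needs 75° clockwise. The four-dot mark is at crop (618,378). The shaft's flat edge runs from about (441,395) to (452,460) and faces right.

```bash
python3 - <<'E'
from h import *
W=lambda x,y,z:at_z('w1',150+(x+.5)/4-.5,60+(y+.5)/4-.5,z)[:2]
print('sleeve c', (W(313,395,.101)+W(560,395,.101))/2,(W(437,270,.101)+W(437,520,.101))/2)
c=W(437,396,.101); print(c)
print('widths',W(560,395,.101)-W(313,395,.101),W(437,270,.101)-W(437,520,.101))
a,b=W(441,395,.122),W(452,460,.122);d=a-b;print('flat',a,b,d,'normal ang',np.arctan2(-d[0],d[1]))
n=np.array([d[1],-d[0]])/np.hypot(*d);print('axis from flat',(a+b)/2-n*.0012)
m=W(618,378,.08)-c;print('m4',m,np.hypot(*m),np.arctan2(m[1],m[0]))
m=W(473,213,.08)-c;print('m1',m,np.arctan2(m[1],m[0]))
l=W(466,272,.101)-W(455,333,.101);print('line',np.arctan2(l[1],l[0]))
e=W(672,0,.08)-W(790,595,.08);print('box edge yaw',np.arctan2(-e[0],e[1]))
e=W(663,0,.08)-W(50,160,.08);print('yaw',np.arctan2(e[1],e[0]))
E
```

```text
sleeve c [ 0.47295626 -0.1983877 ] [ 0.47305419 -0.19925092]
[ 0.47305242 -0.19857908]
widths [ 0.04666494 -0.00014193] [-0.00012563  0.04782201]
flat [ 0.47335365 -0.19431706] [ 0.47529337 -0.20565769] [-0.00193971  0.01134063] normal ang 0.16940174127849844
axis from flat [ 0.47314069 -0.20018969]
m4 [ 0.03794091 -0.00042752] 0.037943323005270785 -0.011267642242570198
m1 [0.0074146  0.03257509] 1.346993744238286
line 1.398664071324676
box edge yaw 0.2803479215924468
yaw 0.2332447475712086
```

Call:
jog_arm(rows=[[0.05,0.5,-0.1,0,0,0],[0.05,0.93,-0.3,0,0,0],[0.05,0.93,-0.8,0,0,0],[0.05,0.93,-1.3,0,0,0],[0.05,0.93,-1.7,0,0,0],[0.05,0.93,-1.88,0,0,0],[0.05,0.93,-1.88,0,0,0],[0.05,0.93,-1.88,0,0,0]])

```text
clock: 1.62
tcp_pos: [0.4735, -0.198, 0.0846]
orientation: [0.0, 0.707, 0.708, 0.0]
wrist_force: [-0.1, -1.0, 0.6]
finger_gap: 0.0854
grip_force: 0.0
```

Call:
jog_arm(rows=[[0,0,0,0,0,0],[0,0,0,0,0,0],[0,0,0,0,0,0],[0,0,0,0,0,0],[0,0,0,0,0,0],[0,0,0,0,0,0],[0,0,0,0,0,0],[0,0,0,0,0,0]], jaw=1, force=40)

```text
clock: 2.28
tcp_pos: [0.4738, -0.1992, 0.0854]
orientation: [0.001, 0.707, 0.707, 0.001]
wrist_force: [-0.8, 0.9, 5.5]
finger_gap: 0.0466
grip_force: 40.5
```

Call:
jog_arm(rows=[[0,0,0.02,0,0,-0.8],[0,0,0.02,0,0,-1.8],[0,0,0.02,0,0,-2.8],[0,0,0.02,0,0,-3.8],[0,0,0.02,0,0,-4.8],[0,0,0.02,0,0,-5.8],[0,0,0.02,0,0,-6.8],[0,0,0.02,0,0,-7.8],[0,0,0.02,0,0,-8.8],[0,0,0.02,0,0,-9.8],[0,0,0.02,0,0,-10.8],[0,0,0.02,0,0,-11.6]])

```text
clock: 3.28
tcp_pos: [0.474, -0.1994, 0.0855]
orientation: [0.001, 0.985, 0.174, 0.001]
wrist_force: [1.7, -0.4, -1.0]
finger_gap: 0.046
grip_force: 43.1
```

Call:
jog_arm(rows=[[0,0,0,0,0,-0.5],[0,0,0,0,0,-0.9],[0,0,0,0,0,-0.9],[0,0,0,0,0,-0.9],[0,0,0,0,0,-0.9]])

```text
clock: 3.7
tcp_pos: [0.474, -0.1994, 0.0855]
orientation: [0.001, 0.991, 0.131, 0.001]
wrist_force: [3.1, -0.2, 0.3]
finger_gap: 0.0462
grip_force: 43.2
```

Call:
jog_arm(rows=[[0,0,0,0,0,0],[0,0,0,0,0,0],[0,0,0,0,0,0],[0,0,0,0,0,0],[0,0,0,0,0,0],[0,0,0,0,0,0],[0,0,0,0,0,0]], jaw=-1)

```text
clock: 4.28
tcp_pos: [0.4729, -0.1987, 0.0849]
orientation: [-0.0, 0.991, 0.131, -0.0]
wrist_force: [0.4, 0.3, -0.2]
finger_gap: 0.0854
grip_force: 0.0
```

Call:
jog_arm(rows=[[0,0,0.3,0,0,0],[0,0,1,0,0,0],[0,0,1.7,0,0,0],[-0.5,0,2,0,0,0],[-0.9,0,2,0,0,0],[-0.9,0,2,0,0,0]])

```text
clock: 4.78
tcp_pos: [0.4353, -0.1986, 0.166]
orientation: [0.0, 0.991, 0.13, -0.0]
wrist_force: [-0.1, 1.0, -0.6]
finger_gap: 0.085
grip_force: 0.0
```

```bash
python3 - <<'E'
from h import *
c=snap('wrist','w2',(150,60,350,210),4)
s=env.get_state();print(s['clock'],s['tcp_pos'],s['orientation'],s['joint_pos'],c['cam_to_world'].round(3).tolist())
E
```

```text
4.8333 [ 0.43634058 -0.19872036  0.16540612] [1.87525155e-04 9.91503481e-01 1.30079854e-01 2.08208347e-04] [-5.94991436e-01  1.61287212e-01 -3.16355556e-01  1.09259316e+00
 -4.33715918e-06  2.28570217e+00] [[0.259, 0.919, 0.298, 0.511], [-0.966, 0.246, 0.08, -0.179], [0.001, -0.308, 0.951, 0.31], [0.0, 0.0, 0.0, 1.0]]
```

View pics/w2.png

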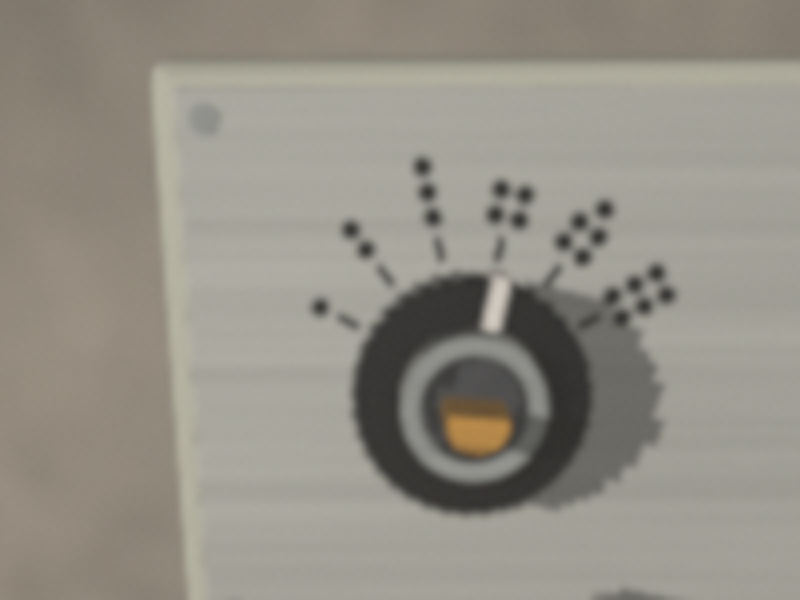

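The white line now points at the four-dot mark. The top edge of the flat runs from about (444,413) to (513,417). Next is a refined axis and flat measurement.

```bash
python3 - <<'E'
from h import *
W=lambda x,y,z:at_z('w2',150+(x+.5)/4-.5,60+(y+.5)/4-.5,z)[:2]
print('sleeve c', (W(354,395,.101)+W(591,395,.101))/2,(W(472,272,.101)+W(472,514,.101))/2)
a,b=W(444,413,.122),W(513,417,.122);d=a-b;print('flat',a,b,np.hypot(*d),'normal',np.arctan2(-d[0],d[1]))
n=np.array([d[1],-d[0]])/np.hypot(*d);print('axis from flat',(a+b)/2-n*.0012, 'bottom of D',W(478,458,.122)+n*.006)
e=W(160,65,.08)-W(795,63,.08);print('yaw',np.arctan2(-e[0],e[1]))
m=[W(x,y,.08) for x,y in [(320,307),(358,239),(427,192)]]
im=cv2.cvtColor(cv2.imread('pics/w2.png'),cv2.COLOR_BGR2HSV)
k=(im[...,0]<25)&(im[...,0]>8)&(im[...,1]>130)&(im[...,2]>140)
ys,xs=np.nonzero(k);cv2.imwrite('pics/m.png',k*255)
print(len(xs),xs.min(),xs.max(),ys.min(),ys.max())
for x in range(440,520,10):
    q=ys[xs==x]
    if len(q):print(x,q.min(),q.max())
E
```

```text
sleeve c [ 0.47433701 -0.200173  ] [ 0.47388549 -0.20019794]
flat [ 0.4735927  -0.19405026] [ 0.47605853 -0.20605641] 0.012256757823939934 normal 0.20256415521905702
axis from flat [ 0.47365015 -0.20029475] bottom of D [ 0.47313591 -0.20091833]
yaw 0.26450962892407537
1804 447 509 416 451
450 417 438
460 416 447
470 417 449
480 418 451
490 418 449
500 419 445[ WARN:0@0.188] global loadsave.cpp:1063 imwrite_ Unsupported depth image for selected encoder is fallbacked to CV_8U.
```

Call:
jog_arm(rows=[[0,0.3,0,0,0,0.8],[0,0.8,0,0,0,1.8],[0,1.4,0,0,0,2.9],[0,2,0,0,0,4],[0.1,2.7,0,0,0,5.1],[0.3,3.4,0,0,0,6.2],[0.5,4.1,0,0,0,7.3],[0.7,4.8,0,0,0,8.4],[0.9,5.5,0,0,0,9.5],[1.1,6.2,0,0,0,10.6],[1.3,6.9,0,0,0,11.7],[1.5,7.5,0,0,0,12.8]])

```text
clock: 5.83
tcp_pos: [0.4976, 0.1035, 0.1642]
orientation: [-0.0, 0.694, 0.72, 0.0]
wrist_force: [0.1, -0.6, -0.2]
finger_gap: 0.0853
grip_force: 0.0
```

Call:
jog_arm(rows=[[0,0.6,0,0,0,1.1],[0.1,1.2,-0.1,0,0,2.2],[0.2,1.8,-0.3,0,0,3.3],[0.3,2.2,-0.5,0,0,4.4],[0.4,2.3,-0.7,0,0,5.5],[0.45,2.3,-0.9,0,0,6.6],[0.45,2.3,-1.1,0,0,7.7],[0.45,2.3,-1.3,0,0,8.8],[0.45,2.3,-1.5,0,0,9.9],[0.45,2.3,-1.6,0,0,11],[0.45,2.3,-1.6,0,0,12.1],[0.45,2.3,-1.6,0,0,13.2]])

```text
clock: 6.83
tcp_pos: [0.5149, 0.1936, 0.0995]
orientation: [-0.001, 0.076, 0.997, -0.0]
wrist_force: [-0.8, 0.1, 0.4]
finger_gap: 0.0854
grip_force: 0.0
```

Call:
jog_arm(rows=[[0,0,0,0,0,0.8],[0,0,0,0,0,1.5],[0,0,0,0,0,1.5],[0,0,0,0,0,1.5]])

```text
clock: 7.17
tcp_pos: [0.5152, 0.1935, 0.1003]
orientation: [-0.0, 0.001, 1.0, 0.0]
wrist_force: [-0.4, -0.8, -0.3]
finger_gap: 0.0851
grip_force: 0.0
```

```bash
python3 - <<'E'
from h import *
c=snap('wrist','w3',(150,60,350,210),4)
s=env.get_state();print(s['clock'],s['tcp_pos'],s['orientation'],s['joint_pos'],c['cam_to_world'].round(3).tolist())
E
```

```text
7.2167 [0.51511933 0.19344404 0.10038665] [-2.81474567e-04  9.50086075e-04  9.99999508e-01  3.65223293e-05] [ 2.13224900e-01  3.40291295e-01 -2.47694060e-01  9.83345534e-01
  1.91025695e-04  2.15125021e-01] [[0.001, -0.951, -0.308, 0.435], [1.0, 0.001, 0.0, 0.193], [0.0, -0.308, 0.951, 0.244], [0.0, 0.0, 0.0, 1.0]]
```

View pics/w3.png

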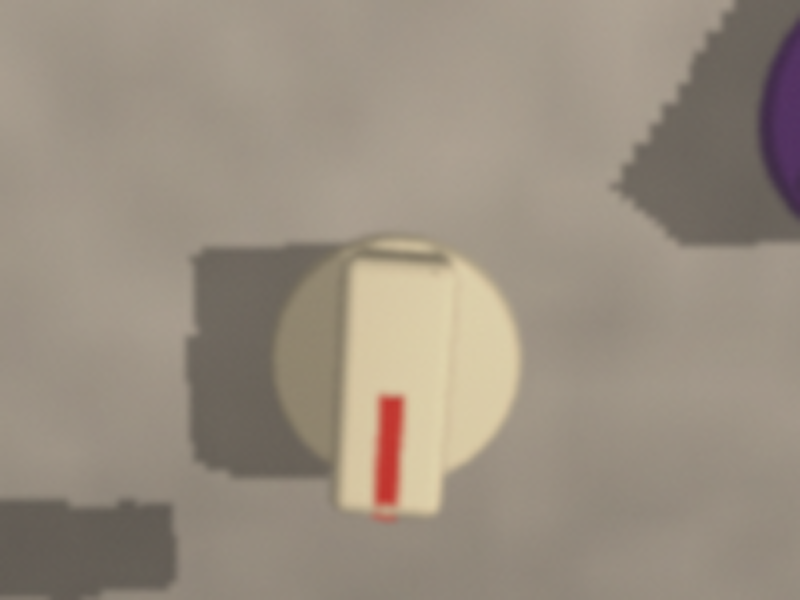

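The cream knob's bar top has corners at about (350,258), (455,264), (440,514) and (338,508). The red pointer is at the bottom end, towards +x.

```bash
python3 - <<'E'
from h import *
W=lambda x,y,z:at_z('w3',150+(x+.5)/4-.5,60+(y+.5)/4-.5,z)[:2]
p=[W(x,y,.04) for x,y in [(350,258),(455,264),(440,514),(338,508)]]
print(np.array(p).round(4),'c',np.mean(p,0))
for i,j in[(0,3),(1,2)]: d=p[j]-p[i];print('yaw',np.arctan2(d[1],d[0]),np.hypot(*d))
print('skirt',(W(273,360,.008)+W(521,360,.008))/2, W(396,233,.008))
d=W(386,505,.04)-W(391,396,.04);print('line yaw',np.arctan2(d[1],d[0]))
for x,y in [(620,188)]:print(W(x,y,0))
print('purple',W(770,120,.008))
E
```

```text
[[0.4493 0.1804]
 [0.4504 0.1997]
 [0.4987 0.1972]
 [0.4974 0.177 ]] c [0.47392577 0.18858789]
yaw -0.06979002127316784 0.04825061736754288
yaw -0.05202540952556809 0.04836750616465567
skirt [0.47326443 0.18831163] [0.44636145 0.1882907 ]
line yaw -0.054109308828540724
[0.43742044 0.23661051]
purple [0.42407338 0.26519225]
```

Call:
jog_arm(rows=[[-0.4,-0.05,-0.2,0,0,-0.3],[-0.8,-0.1,-0.5,0,0,-0.55],[-1.03,-0.12,-0.9,0,0,-0.55],[-1.03,-0.12,-1.4,0,0,-0.55],[-1.03,-0.12,-1.8,0,0,-0.55],[-1.03,-0.12,-2.05,0,0,-0.55],[-1.03,-0.12,-2.15,0,0,-0.55],[-1.03,-0.12,-2.15,0,0,-0.55]])

```text
clock: 7.88
tcp_pos: [0.4733, 0.1883, 0.0141]
orientation: [-0.001, 0.029, 1.0, -0.0]
wrist_force: [-0.2, -0.4, -0.1]
finger_gap: 0.0856
grip_force: 0.0
```

Call:
jog_arm(rows=[[0,0,0,0,0,0],[0,0,0,0,0,0],[0,0,0,0,0,0],[0,0,0,0,0,0],[0,0,0,0,0,0],[0,0,0,0,0,0],[0,0,0,0,0,0],[0,0,0,0,0,0],[0,0,0,0,0,0],[0,0,0,0,0,0],[0,0,0,0,0,0]], jaw=1, force=60)

```text
clock: 8.8
tcp_pos: [0.4745, 0.1886, 0.0156]
orientation: [0.001, 0.029, 1.0, 0.0]
wrist_force: [-0.2, -0.0, 5.9]
finger_gap: 0.0211
grip_force: 60.2
```

Call:
jog_arm(rows=[[0,0,0.2,0,0,0],[0,0,0.8,0,0,0],[0,0,1.6,0,0,0],[0,-0.1,2.4,0,0,0],[0,-0.4,3.2,0,0,0],[0,-0.9,3.9,0,0,0.3],[0,-1.5,4.2,0,0,0.6],[0,-2.2,4.2,0,0,0.9],[0,-3,4.2,0,0,1.2],[0,-3.8,4.2,0,0,1.6],[0,-4.6,4.2,0,0,2],[0,-5.4,4.2,0,0,2.46]], force=80)

```text
clock: 9.8
tcp_pos: [0.473, -0.0289, 0.183]
orientation: [-0.0, -0.101, 0.995, 0.0]
wrist_force: [0.9, -0.2, -0.9]
finger_gap: 0.0208
grip_force: 78.4
```

Call:
jog_arm(rows=[[0,-0.8,0,0,0,0],[0,-1.6,0,0,0,0],[0,-2.4,0,0,0,0],[0,-3,0,0,0,0],[0,-3.5,0,0,0,0],[0,-3.9,0,0,0,0],[0,-4.2,0,0,0,0],[0,-4.3,0,0,0,0],[0,-4.3,0,0,0,0],[0,-4.3,0,0,0,0]])

```text
clock: 10.63
tcp_pos: [0.4735, -0.1989, 0.1827]
orientation: [-0.0, -0.1, 0.995, 0.001]
wrist_force: [-0.2, 0.5, -0.5]
finger_gap: 0.0209
grip_force: 78.5
```

```bash
python3 - <<'E'
from h import *
a=snap('wrist','w4');b=snap('scene','s4');c=snap('side','d4')
A=lambda n,x,y,w,h,s: cv2.resize(cv2.imread(f'pics/{n}_raw.png')[y:y+h,x:x+w],None,fx=s,fy=s,interpolation=cv2.INTER_CUBIC)
m=np.vstack([np.hstack([A('s4',170,120,80,60,5),A('d4',255,100,80,60,5)]),np.hstack([A('w4',154,184,200,150,2),A('s4',170,150,80,60,5)])])
cv2.imwrite('pics/c4.png',m)
s=env.get_state();print(s['clock'],s['tcp_pos'],s['orientation'],s['wrist_force'],s['finger_gap'])
E
```

```text
10.7833 [ 0.47379266 -0.19857217  0.1829606 ] [-7.53621460e-05 -1.00495753e-01  9.94937458e-01  2.30161656e-04] [-0.25401274 -0.39473889 -0.93488994] 0.02060888352903074
```

View pics/c4.png

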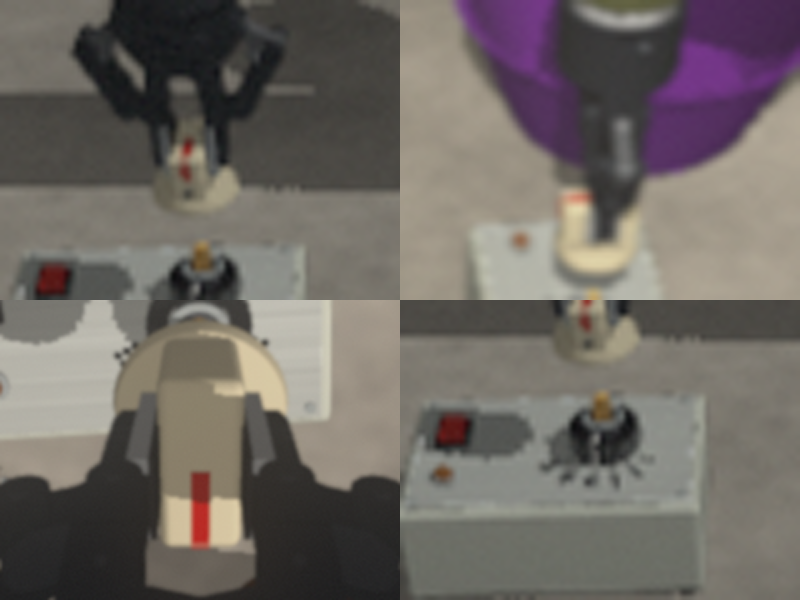

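The knob is held squarely with the pointer to +x, and the white line is still on 4. In the wrist view the bar top's rear edge is at row ≈223 and its front edge at row ≈306 (col ≈254).

```bash
python3 - <<'E'
from h import *
t=np.array([.47379,-.19857]);u=np.array([np.cos(.2013),np.sin(.2013)])
for z in(.206,.2074,.209):
    a,b=[at_z('w4',154+x/2,184+y/2,z)[:2] for x,y in[(203,80),(201,246)]]
    print(z,(a-t)@u,(b-t)@u,((a+b)/2-t)@u, ((a+b)/2-t)@[-u[1],u[0]])
# skirt rear: crop (200,18)
a=at_z('w4',154+100,184+9,.1826-.0156+.008)[:2];print('skirt rear',(a-t)@u)
E
```

```text
0.206 -0.024596457808456935 0.02506327605023039 0.0002334091208867266 -0.00042719167211882847
0.2074 -0.025247163442482304 0.023835573213311607 -0.0007057951145853488 -0.00043473047459814185
0.209 -0.025990827024225543 0.02243248425683301 -0.001779171383696263 -0.00044334624886019185
skirt rear -0.03029847305473449
```

Call:
jog_arm(rows=[[0.01,-0.015,-0.3,0,0,0],[0.01,-0.015,-0.6,0,0,0],[0.01,-0.015,-0.85,0,0,0],[0.01,-0.015,-1.0,0,0,0],[0.01,-0.015,-1.1,0,0,0],[0.01,-0.015,-1.15,0,0,0],[0.01,-0.015,-1.2,0,0,0],[0.01,-0.015,-1.2,0,0,0]])

```text
clock: 11.45
tcp_pos: [0.4744, -0.2002, 0.1351]
orientation: [0.0, -0.1, 0.995, 0.0]
wrist_force: [-0.2, 0.9, -0.6]
finger_gap: 0.0205
grip_force: 78.7
```

Call:
jog_arm(rows=[[0,0,-0.03,0,0,0],[0,0,-0.06,0,0,0],[0,0,-0.08,0,0,0],[0,0,-0.08,0,0,0]])

```text
clock: 11.78
tcp_pos: [0.4738, -0.2001, 0.1316]
orientation: [-0.0, -0.1, 0.995, 0.0]
wrist_force: [-2.2, 0.6, -0.2]
finger_gap: 0.0207
grip_force: 78.5
```

Call:
jog_arm(rows=[[0,0,-0.05,0,0,0],[0,0,-0.1,0,0,0],[0,0,-0.15,0,0,0],[0,0,-0.18,0,0,0],[0,0,-0.18,0,0,0]])

```text
clock: 12.2
tcp_pos: [0.4738, -0.2, 0.1239]
orientation: [-0.001, -0.1, 0.995, 0.0]
wrist_force: [-3.4, 0.4, -2.0]
finger_gap: 0.0207
grip_force: 78.5
```

Call:
jog_arm(rows=[[0,0,-0.04,0,0,0],[0,0,-0.08,0,0,0],[0,0,-0.12,0,0,0],[0,0,-0.12,0,0,0],[0,0,-0.12,0,0,0]])

```text
clock: 12.62
tcp_pos: [0.4738, -0.2, 0.1202]
orientation: [-0.0, -0.1, 0.995, 0.0]
wrist_force: [-4.8, 1.5, 5.3]
finger_gap: 0.0204
grip_force: 79.5
```

Call:
jog_arm(rows=[[0,0,-0.03,0,0,0],[0,0,-0.06,0,0,0],[0,0,-0.06,0,0,0],[0,0,-0.06,0,0,0]])

```text
clock: 12.95
tcp_pos: [0.4738, -0.2001, 0.1187]
orientation: [-0.0, -0.1, 0.995, -0.0]
wrist_force: [-6.9, 2.6, 11.8]
finger_gap: 0.0207
grip_force: 80.1
```

Call:
jog_arm(rows=[[0,0,-0.03,0,0,0],[0,0,-0.05,0,0,0],[0,0,-0.05,0,0,0],[0,0,-0.05,0,0,0]])

```text
clock: 13.28
tcp_pos: [0.4739, -0.2001, 0.1186]
orientation: [0.0, -0.1, 0.995, -0.001]
wrist_force: [-11.8, 5.1, 24.6]
finger_gap: 0.0203
grip_force: 82.1
```

Call:
jog_arm(rows=[[-0.01,0.005,0,0,0,0],[-0.02,0.01,0,0,0,0],[-0.02,0.01,0,0,0,0],[-0.02,0.01,0,0,0,0],[-0.02,0.01,0,0,0,0],[-0.02,0.01,0,0,0,0]])

```text
clock: 13.78
tcp_pos: [0.4739, -0.2, 0.1186]
orientation: [0.001, -0.1, 0.995, -0.001]
wrist_force: [-10.0, 4.2, 23.0]
finger_gap: 0.0204
grip_force: 81.7
```

```bash
python3 - <<'E'
from h import *
b=snap('scene','s5');c=snap('side','d5')
A=lambda n,x,y,w,h,s: cv2.resize(cv2.imread(f'pics/{n}_raw.png')[y:y+h,x:x+w],None,fx=s,fy=s,interpolation=cv2.INTER_CUBIC)
cv2.imwrite('pics/c5.png',np.hstack([A('s5',170,140,80,60,5),A('d5',255,120,80,60,5)]))
E
```

```text
(no output)
```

View pics/c5.png

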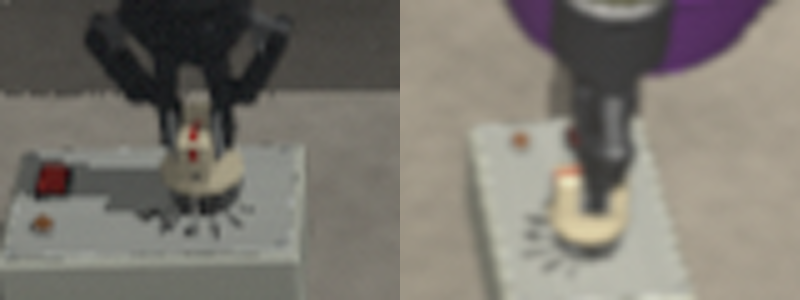

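The knob sits flush over the sleeve, upright, with its pointer on the flat side and held at 23 N. I'm handing it in.

```bash
python3 -c "
from workcell import env
print(env.hand_in())"
```

```text
the job is handed in; nothing more can be done
None
```

The job is handed in: the limit sleeve is clicked to 4, and the knob is on the shaft flat to flat, still held pressed home at about 23 N; the hand-in gave no verdict, so I'm going by the camera and force readings.

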